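Pack a printed railway kit into its fitted foam tray

TASK

Pack the kit for posting: lay the boiler shell, the relay case, the channel and the point motor each into the foam pocket in the plywood tray that is cut to its size, right way up and flat on the pocket's floor. Leave the glue bottle and the street lamp standing where they are.

Things in the scene. Friction and masses are not known exactly. Their poses are not given: they have to be found in the camera images.
- boiler_center (a point): Dark-grey six-sided boiler shell, lying on a flat: 168 mm long (its y axis), 40 mm wide (x; widest half-way up), 36 mm high, 85 g. Point: its centre, 18 mm up.
- case_center (a point): Grey relay case, a plain box shape with a closed top: 84 mm long (its x axis), 56 mm wide (y), 30 mm high, 55 g. Point: its centre, 15 mm up. Grip it across the 56 mm.
- channel_center (a point): Black straight channel section: 112 mm long (its y axis), 22 mm wide (x), 15 mm high, 30 g. Point: its centre, 7.5 mm up.
- motor_center (a point): Small dark-grey point motor, red bar on top, 24 g: base 46 mm long (its y axis), 22 wide (x), 4 thick; on it a block 20 mm wide (x) from y = +5 to +19, 16 mm high over the underside, and one 16 wide from y = -19 to -9, 12 high; bar's top at 19. Point: middle of its outline, 8 mm above the underside. Grip across x at about y = +4 mm.
- boiler_insert_pocket (a point): Light-grey foam block 200 mm (its x) by 88 mm (y), foam top 19 mm above the bench. Point: middle of block and pocket, on the pocket's blue floor (11 mm above the bench, 8 mm below the foam top). Its pocket is the longest: 180 (x) by 52 mm. The four blocks lie side by side in one plywood tray, 219 by 376 mm, rim 20 mm above the bench, in changing order; all fixed.
- case_insert_pocket (a point): Light-grey foam block 200 mm (its x) by 88 mm (y), foam top 19 mm above the bench. Point: middle of block and pocket, on the pocket's blue floor (11 mm above the bench, 8 mm below the foam top). Its pocket is the widest plain rectangle: 96 (x) by 68 mm. Fixed in the tray.
- channel_insert_pocket (a point): Light-grey foam block 200 mm (its x) by 88 mm (y), foam top 19 mm above the bench. Point: middle of block and pocket, on the pocket's blue floor (11 mm above the bench, 8 mm below the foam top). Its pocket is a long narrow slot, 124 (x) by 34 mm, crossed at its middle by a finger hollow 42 mm (x) by 78 mm (y), as deep as the slot.
- motor_insert_pocket (a point): Light-grey foam block 200 mm (its x) by 88 mm (y), foam top 19 mm above the bench. Point: middle of block and pocket, on the pocket's blue floor (11 mm above the bench, 8 mm below the foam top). Its pocket is a short slot, 58 (x) by 34 mm, crossed at its middle by a finger hollow 40 mm (x) by 78 mm (y), as deep as the slot.
- glue_center (a point): Bystander: small upright glue bottle with a white nozzle, 23 mm across, 90 mm high; point half-way up.
- lamp_center (a point): Bystander: model street lamp, 134 mm high, on a cobbled foot 50 by 56 mm; point half-way up.

How it is judged:
By the outcome, as a careful person would: the job done as asked, in the order asked, and still so for the second after the job is handed in, with the robot touching nothing.
It also fails if it takes over 104 s, if anything falls off the work surface, if the arm or the gripper's body presses on something with over 40 N, if the wrist force passes 120 N, or if a joint passes its speed limit or range.

ROBOT

A 6-joint arm with a two-finger parallel gripper is mounted at the origin on a cart in front of the work surface, level with it; the furniture and walls round the work are solid. World frame = base frame: x ahead of the robot, y to its left, z up, the work surface at z = 0. Lengths are in m, angles in degrees, forces in N, time in s.
With the tool pointing down it reaches from about 0.375 to 0.975 m from the base axis. Payload 3.8 kg.
Tool frame: the origin (TCP) lies midway between the tips of the shut fingers; the grasp point (between the pads) lies 19 mm behind it (env.pinch_z is the distance from the TCP to the grasp point, in m); z points along the fingers, y is the line along which they close (so a half turn about z gives the same grasp; the last joint's range is limited). The gripper opens to 85 mm and grips with 20 to 120 N. Pads are 22 mm wide; open, the fingers measure 114 mm over their backs; the gripper's body (76 mm by 85 mm) begins 54 mm behind the grasp point. The pads swing forward as they close: fully open they stand 13 mm farther back than shut.
Start: joints at [-2.114, 15.12, 91.902, -0, 72.978, -2.114], TCP at [0.675, -0, 0.231] pointing down, gripper open.
Joint ranges: [-150.88, 150.88], [-54.13, 125.18], [17.81, 147.31], [-75.09, 255.09], [0, 152.58], [-146.25, 146.25]. Speed limits (degrees/s): [147.25, 147.25, 180, 180, 180, 180].

INTERFACE

Orientations are given as a 3x3 rotation matrix whose columns are the frame's x, y, z axes.
In Python, from rig import env gives the robot as it stands.
- The arm moves only by the tool servo_tool, never from a script. Its argument "series" is a list that holds one entry, the list of rows, each a list of 4 numbers: the shift along the tool's x, y, z in units of 250 mm (1.0 is 250 mm), then the turn about the tool's z in units of 30 degrees (1.0 is 30 degrees). A call has 1 to 12 rows; each row is the pose to reach, as a shift and turn from the pose commanded when the call began, along the tool's axes at that moment; what a row does not reach only later rows make up. A row lasts 1/8 s, in which the tool goes at most 62.5 mm and 10.7 degrees, less where a joint would pass 70% of its speed; a pose out of reach is approached as far as the arm can. A call with a number of a shift or a turn outside -1 to 1 is refused whole. A call with a gripper value outside its range is refused whole. "grip" is the closure, from 0 (fully open) to 1 (shut), set as the call begins (left out, the last holds). The fingers move at their own pace and stop on an object; "squeeze" is the grip in N (left out, the last holds). Time passes only in rows, so rows that repeat a pose let the fingers close. It gives the time, the measured TCP pose, the force, the opening and the grip force at its end, in the units of the state.
- env.read_state(): the state, without advancing time (a new reading comes with each control period).
- env.snapshot(name): name is "scene" or "side" or "wrist"; returns (picture, depth): 384x512x3 uint8, red, green, blue; 384x512 float32, m along the optical axis (not along the pixel's ray), 0 where there is no reading.
- env.camera_params(name): a dict with "fx", "fy", "cx", "cy" (pixels), "k1" (the pictures are not rectified: a ray, as slopes to the right and down, at radius r is drawn at 1 + k1 r^2 times it, then the intrinsics apply), "T" (4x4, takes a point from camera to world coordinates). Camera axes: x right, y down, z forward; pixel columns grow to the right and rows downward; lengths in m; the calibration is good to about 2 mm. A picture is of the moment at which its call begins: read the wrist's pose just before it. camera_params takes no time and is no camera call; for the wrist camera it gives the pose at the moment of the call.
- env.sign_off(): hands the job in; it is judged then, once.
The state is a dict: "time_s": time; "joint_pos": joint angles; "qd": joint speeds; "tau": joint torques, N m; "ee_pos": TCP position; "tool_rot": TCP orientation; "ft_force": force on the tool from outside, world axes, zero at the start; "wrist_torque": the same for the moment, N m; "width": finger opening in m; "finger_force": force on a finger pad.
Only numpy, scipy, OpenCV 4.12 (cv2) and the standard library are available. Lean on these libraries where they do the work, as an engineer would, in place of code of your own. Each camera call takes 0.05 s, during which the arm holds its last target. There are 200 camera calls.

## Working session

There is one attempt and no reset: what is moved stays moved. The work goes in short steps, Python scripts to look and compute and a tool call to move; the robot and the scene stay as the last step left them, time stands still between calls to the robot, and variables do not carry over. Pictures are saved under pics/ and viewed, at most 14 in all, crops included, and the job is handed in when it is done.

Besides the shell and the picture viewer there is one more tool, called after "Call:" by a JSON object that holds its "fn" and its "kwargs". servo_tool: Moves the arm, as the interface text tells. Shifts and turns lie within -1 to 1; 1 stands for 250 mm of shift or 30 degrees of turn. Its arguments: {"type":"object","properties":{"series":{"type":"array","items":{"type":"array","items":{"type":"array","items":{"type":"number"}}}},"grip":{"type":"number"},"squeeze":{"type":"number"}},"required":["series"]}

```bash
ls; mkdir -p pics; python3 - <<'E'
from rig import env
import cv2,numpy as np
ims=[]
for n in("scene","side","wrist"):
    p=env.camera_params(n);im,d=env.snapshot(n);np.savez(f"pics/{n}0.npz",im=im,d=d,**p)
    cv2.imwrite(f"pics/{n}0.png",im[:,:,::-1]);print(n,{k:np.round(v,4).tolist() for k,v in p.items()},(d>0).mean())
print(env.pinch_z,env.read_state())
E
```

```text
pics
scene {'fx': 412.5906, 'fy': 412.5906, 'cx': 259.8558, 'cy': 191.661, 'k1': -0.0185, 'T': [[0.5097, -0.4606, 0.7267, -0.1792], [-0.8602, -0.2541, 0.4422, -0.4861], [-0.019, -0.8505, -0.5257, 0.6986], [0.0, 0.0, 0.0, 1.0]]} 0.9959462483723959
side {'fx': 397.5248, 'fy': 397.5248, 'cx': 251.0674, 'cy': 190.4296, 'k1': -0.0997, 'T': [[0.957, -0.113, 0.2673, 0.3312], [-0.2895, -0.4364, 0.8519, -0.9856], [0.0204, -0.8926, -0.4503, 0.5922], [0.0, 0.0, 0.0, 1.0]]} 0.9959615071614584
wrist {'fx': 314.1072, 'fy': 314.1072, 'cx': 255.1919, 'cy': 189.1542, 'k1': -0.0608, 'T': [[1.0, 0.001, -0.0032, 0.6743], [-0.0, -0.9531, -0.3025, 0.0764], [-0.0033, 0.3025, -0.9531, 0.3722], [0.0, 0.0, 0.0, 1.0]]} 0.99603271484375
0.0187 {'time_s': 0.15, 'joint_pos': array([-2.11375670e+00,  1.51598602e+01,  9.19660861e+01,  1.49861557e-03,
        7.29776916e+01, -2.11256158e+00]), 'qd': array([ 0.04465093, -0.13596026, -0.23592632,  0.05003334,  0.00537306,
        0.08122801]), 'tau': array([-4.44535381e-04, -5.15905774e+01, -3.67958951e+01, -2.06692371e-04,
        8.09489022e-03,  2.50629785e-05]), 'ee_pos': array([6.74408196e-01, 3.40859402e-05, 2.30214331e-01]), 'tool_rot': array([[ 2.86210815e-05,  9.99998368e-01, -1.80666844e-03],
       [ 9.99999995e-01, -2.84554404e-05,  9.17088348e-05],
       [ 9.16572755e-05, -1.80667106e-03, -9.99998364e-01]]), 'ft_force': array([0.35769085, 0.12863234, 0.38512355]), 'wrist_torque': array([-0.00178377, -0.01026493, -0.01699941]), 'finger_force': 0.0, 'width': 0.08533384340817299}
```

View pics/scene0.png

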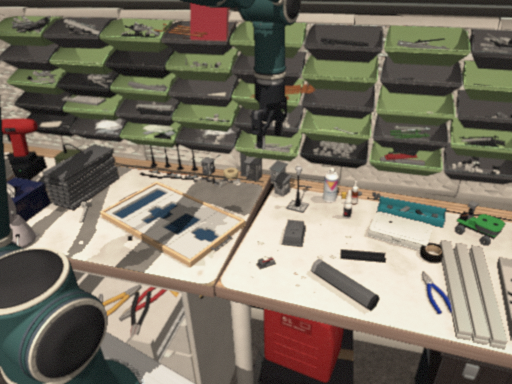

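View pics/side0.png

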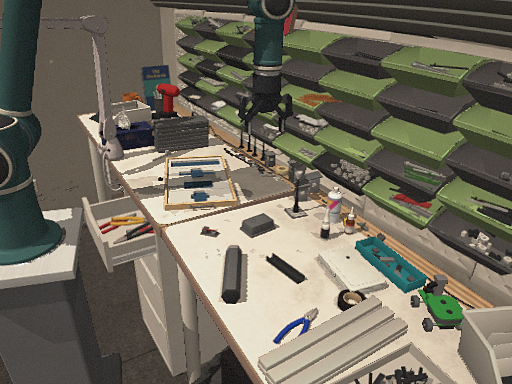

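View pics/wrist0.png

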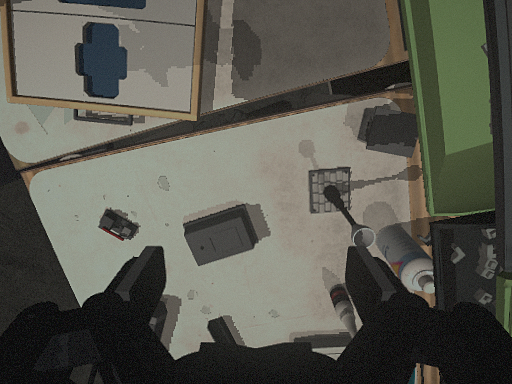

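The scene view shows the tray at left (blue pockets about (120-220, 190-240)), motor (265,262), case (293,233), channel (362,256), boiler (343,284), lamp (298,205) and glue (348,210). The side view shows the same things. In the wrist view, motor (118,223), case (220,235), lamp foot (330,190).

```bash
cat > h.py <<'E'
import numpy as np,cv2
def pts(im,d,p):
    "world point of every pixel from the depth"
    K=np.array([[p['fx'],0,p['cx']],[0,p['fy'],p['cy']],[0,0,1.]]).astype(float)
    v,u=np.mgrid[:384,:512]
    n=rays(np.c_[u.ravel(),v.ravel()],p).reshape(384,512,3)
    return (n*d[...,None])@p['T'][:3,:3].T+p['T'][:3,3]
def rays(uv,p):
    q=(np.asarray(uv,float)-[p['cx'],p['cy']])/[float(p['fx']),float(p['fy'])]
    s=q.copy()
    for _ in range(8): s=q/(1+p['k1']*(s**2).sum(1,keepdims=True))
    return np.c_[s,np.ones(len(s))]
def toplane(uv,p,z):
    r=rays(uv,p)@p['T'][:3,:3].T;o=p['T'][:3,3]
    return o+r*((z-o[2])/r[:,2])[:,None]
def rect(xy):
    (c,s,a)=cv2.minAreaRect((np.asarray(xy)*1000).astype(np.float32))
    if s[0]<s[1]: s=s[::-1];a+=90
    return np.round(c,1),np.round(s,1),round((a+90)%180-90,1)  # centre, long/short, angle of long axis from x
def load(f):
    z=np.load(f);return z['im'],z['d'],{k:z[k] for k in('fx','fy','cx','cy','k1','T')}
def comps(m,amin):
    n,l,s,_=cv2.connectedComponentsWithStats(m.astype(np.uint8),connectivity=4)
    return [l==i for i in range(1,n) if s[i,4]>=amin]
E
python3 - <<'E'
from h import *
for n in("scene","side","wrist"):
    im,d,p=load(f"pics/{n}0.npz");P=pts(im,d,p);x,y,z=np.moveaxis(P,2,0)
    reg=(d>0)&(x>.35)&(x<.95)&(y>-.5)&(y<.6)
    hsv=cv2.cvtColor(im,cv2.COLOR_RGB2HSV).astype(int)
    t=reg&(abs(z)<.008)&(hsv[...,2]>150);print(n,"bench z",np.median(z[t]).round(4))
    print(" blue")
    for c in comps(reg&(hsv[...,0]>95)&(hsv[...,0]<125)&(hsv[...,1]>100)&(z<.03),60):
        v,u=np.nonzero(c);q=toplane(np.c_[u,v],p,.011);print("  ",c.sum(),np.mean([u,v],1).round(),*rect(q[:,:2]),"z",np.median(z[c]).round(4))
    print(" objs")
    for c in comps(reg&(z>.006)&(z<.2)&(y<.12),50):
        v,u=np.nonzero(c);zt=np.percentile(z[c],90);k=c&(z>zt-.006);print("  ",c.sum(),np.mean([u,v],1).round(),"all",*rect(P[c][:,:2]),"top",*rect(P[k][:,:2]),"z",zt.round(4),np.median(im[c],0))
E
python3 - <<'E'
import cv2,numpy as np
a=cv2.imread('pics/wrist0.png');b=cv2.imread('pics/scene0.png');c=cv2.imread('pics/side0.png')
f=lambda i,x,y,w,h:cv2.resize(i[y:y+h,x:x+w],(400,300),interpolation=cv2.INTER_CUBIC)
cv2.imwrite('pics/m.png',np.vstack([np.hstack([f(a,80,190,80,60),f(b,240,240,56,42)]),np.hstack([f(c,180,215,56,42),f(b,100,180,160,90)])]))
E
```

```text
scene bench z 0.0013
 blue
   241 [139. 204.] [536.7 379.3] [158.   27.2] -6.3 z 0.0091
   124 [162. 212.] [537.1 282.1] [66.9 52. ] -34.7 z 0.0087
   218 [182. 223.] [517.6 200.1] [77.8 46.5] -7.8 z 0.0088
   140 [205. 235.] [507.8 111.1] [59.9 35.3] -73.2 z 0.0083
   163 [435. 295.] [ 577.3 -481.9] [83.8 38.6] 29.3 z 0.0098
 objs
   4212 [308. 162.] all [844.2 -43.6] [326.6 211.3] -89.8 top [882.8 -50. ] [308.1 116.2] -84.3 z 0.1643 [118.5 112.   96. ]
   105 [324. 128.] all [939.5 -45.2] [73.7 30.3] -63.0 top [937.9 -42. ] [66.5 30.3] -63.0 z 0.1987 [140. 155. 103.]
   777 [403. 166.] all [ 923.8 -300.9] [196.   88.7] -79.1 top [ 923.8 -300.9] [196.   88.7] -79.1 z 0.1577 [105. 112.  78.]
   208 [405. 149.] all [ 934.1 -295.2] [149.7  47.1] -75.0 top [ 916.1 -300. ] [149.7   9.8] -75.0 z 0.1982 [39. 38. 36.]
   274 [461. 173.] all [ 933.2 -451. ] [98.6 34.9] -87.6 top [ 929.8 -449.9] [98.9 33.9] 87.9 z 0.1555 [72. 67. 63.]
   319 [351. 200.] all [ 852.1 -183.7] [158.4  33. ] 10.2 top [ 824.7 -185.6] [91.   9.4] 7.4 z 0.0737 [174. 157. 142.]
   3551 [415. 231.] all [ 779.7 -377.2] 
[... 3491 characters left out ...]
4. 309.] all [ 786.  -186.7] [23.4 15.6] 25.2 top [ 786.  -188.3] [11.1  6.8] 29.8 z 0.0755 [68.5 64.  60. ]
   390 [158. 320.] all [ 536.3 -233.4] [53.8 17.9] 73.9 top [ 536.1 -223.5] [34.9 11.6] 77.3 z 0.0349 [40.  39.5 38. ]
   98 [226. 332.] all [ 631.9 -256.1] [47.1  3.5] -68.6 top [ 631.2 -254.4] [43.4  3.4] -68.2 z 0.0148 [38.5 38.5 36. ]
   84 [212. 333.] all [ 611.5 -257. ] [34.7  3.7] -66.7 top [ 611.1 -256.1] [32.6  3.7] -66.7 z 0.015 [36.  37.  34.5]
   571 [329. 346.] all [ 772.6 -280.3] [83.8 24. ] 4.5 top [ 780.1 -279.9] [50.8 23.9] 5.6 z 0.0241 [61. 60. 56.]
   60 [412. 378.] all [ 910.8 -334.4] [48.3  2.8] -81.8 top [ 909.7 -326.2] [31.7  2.8] -81.8 z 0.0276 [25.5 57.  58. ]
```

View pics/m.png

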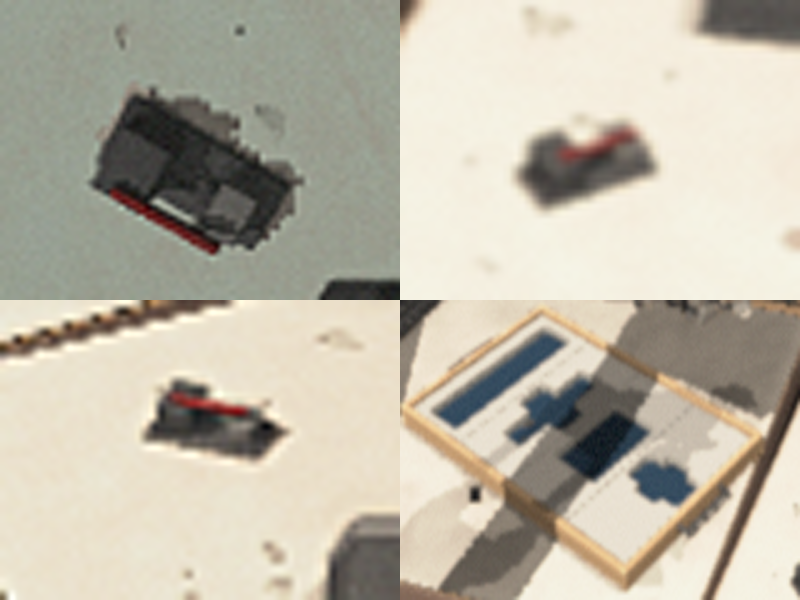

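Motor stands upright, red bar on top. The tray runs from the near side: motor, case, channel, boiler pocket at about y=0.11, 0.20, 0.29, 0.38, and its axis lies about -6°. I go over the tray with the wrist camera.

Call:
{"fn": "servo_tool", "kwargs": {"series": [[[0.98, -0.6, -0.52, -1], [0.98, -0.6, -0.52, -1], [0.98, -0.6, -0.52, -1], [0.98, -0.6, -0.52, -1], [0.98, -0.6, -0.52, -1], [0.98, -0.6, -0.52, -1], [0.98, -0.6, -0.52, -1]]], "grip": 0}}

```text
time_s: 1.02
ee_pos: [0.5249, 0.245, 0.361]
tool_rot: [[-0.501, 0.865, 0.0], [0.865, 0.501, -0.001], [-0.001, -0.0, -1.0]]
ft_force: [0.4, 0.5, -0.4]
width: 0.0857
finger_force: 0.0
```

Call:
{"fn": "servo_tool", "kwargs": {"series": [[[0, 0, 0, -1], [0, 0, 0, -1], [0, 0, 0, -1], [0, 0, 0, -1]]]}}

```text
time_s: 1.52
ee_pos: [0.5254, 0.2433, 0.3595]
tool_rot: [[-0.864, 0.503, -0.002], [0.503, 0.864, -0.001], [0.001, -0.002, -1.0]]
ft_force: [-0.5, -0.2, 0.9]
width: 0.0853
finger_force: 0.0
```

Call:
{"fn": "servo_tool", "kwargs": {"series": [[[0, 0, 0, -0.8], [0, 0, 0, -0.8], [0, 0, 0, -0.8], [0, 0, 0, -0.8], [0, 0, 0, -0.8]]]}}

```text
time_s: 2.15
ee_pos: [0.5252, 0.2444, 0.3608]
tool_rot: [[-0.994, 0.107, -0.001], [0.107, 0.994, -0.0], [0.001, -0.001, -1.0]]
ft_force: [0.8, 0.5, -0.4]
width: 0.0858
finger_force: 0.0
```

```bash
cat >> h.py <<'E'
def yaw(s): return np.degrees(np.arctan2(s['tool_rot'][1,0],s['tool_rot'][0,0]))
def plan(s,xyz,yw):
    "shift and turn in tool units from here to xyz at tool-x yaw yw"
    dl=s['tool_rot'].T@(np.array(xyz)-s['ee_pos'])/.25
    t=-((yw-yaw(s)+180)%360-180)/30
    return dl.round(3),round(t,3)
def shot(env,f):
    p=env.camera_params("wrist");im,d=env.snapshot("wrist");np.savez(f"pics/{f}.npz",im=im,d=d,**p)
    cv2.imwrite(f"pics/{f}.png",im[:,:,::-1]);return im,d,p
def rnd(s): return s['time_s'],s['ee_pos'].round(4),round(yaw(s),1),s['width'].round(4),s['ft_force'].round(1)
E
python3 - <<'E'
from rig import env
from h import *
s=env.read_state();print(rnd(s))
im,d,p=shot(env,"tray1");P=pts(im,d,p);x,y,z=np.moveaxis(P,2,0)
hsv=cv2.cvtColor(im,cv2.COLOR_RGB2HSV).astype(int)
b=(hsv[...,0]>95)&(hsv[...,0]<125)&(hsv[...,1]>90)&(abs(z)<.03)
for c in comps(b,200):
    v,u=np.nonzero(c);q=toplane(np.c_[u,v],p,.011);print(c.sum(),np.mean([u,v],1).round(),*rect(q[:,:2]),"z",np.median(z[c]).round(4),"depth rect",*rect(P[c][:,:2]))
w=(hsv[...,1]<60)&(z>.014)&(z<.025)&(x>.35)&(x<.75)&(y>0)&(y<.5);print("foam z",np.median(z[w]))
print(plan(s,(.56,-.17,.25),73.5))
E
```

```text
Traceback (most recent call last):
  File "h.py", line 34, in rnd
    def rnd(s): return s['time_s'],s['ee_pos'].round(4),round(yaw(s),1),s['width'].round(4),s['ft_force'].round(1)
                                                                        ^^^^^^^^^^^^^^^^
AttributeError: 'float' object has no attribute 'round'
```

```bash
sed -i "s/s\['width'\].round(4)/round(s['width'],4)/" h.py
python3 - <<'E'
from rig import env
from h import *
s=env.read_state();print(rnd(s))
im,d,p=shot(env,"tray1");P=pts(im,d,p);x,y,z=np.moveaxis(P,2,0)
hsv=cv2.cvtColor(im,cv2.COLOR_RGB2HSV).astype(int)
b=(hsv[...,0]>95)&(hsv[...,0]<125)&(hsv[...,1]>90)&(abs(z)<.03)
for c in comps(b,200):
    v,u=np.nonzero(c);q=toplane(np.c_[u,v],p,.011);print(c.sum(),np.mean([u,v],1).round(),*rect(q[:,:2]),"z",np.median(z[c]).round(4),"depth rect",*rect(P[c][:,:2]))
w=(hsv[...,1]<60)&(z>.014)&(z<.025)&(x>.35)&(x<.75)&(y>0)&(y<.5);print("foam z",np.median(z[w]))
print(plan(s,(.56,-.17,.25),73.5))
E
```

```text
(2.15, array([0.5252, 0.2444, 0.3608]), np.float64(173.8), 0.0858, array([ 0.8,  0.5, -0.4]))
foam z 0.014868814053251356
(array([-0.317, -1.633,  0.444]), np.float64(3.345))
```

View pics/tray1.png

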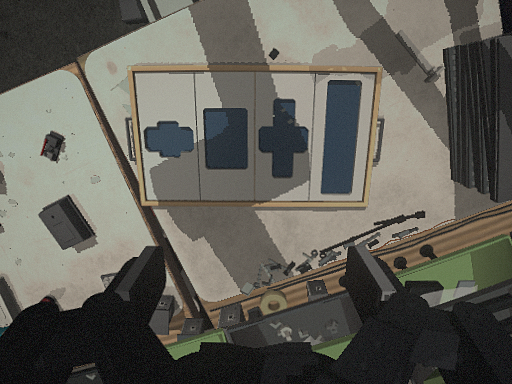

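The wrist view shows the tray from above: motor pocket (168,139), case pocket (226,138), channel pocket (284,138), boiler pocket (341,138).

```bash
python3 - <<'E'
from h import *
im,d,p=load("pics/tray1.npz");P=pts(im,d,p);z=P[...,2]
hsv=cv2.cvtColor(im,cv2.COLOR_RGB2HSV).astype(int)
for u,v in((168,139),(226,138),(284,138),(341,138),(160,180),(60,100)): print(im[v,u],hsv[v,u],P[v,u].round(4))
b=(im[...,2].astype(int)-im[...,0]>15)&(d>.3)
b[:, :120]=0
b=cv2.morphologyEx(b.astype(np.uint8),cv2.MORPH_OPEN,np.ones((3,3)))
for c in comps(b,200):
    v,u=np.nonzero(c);q=toplane(np.c_[u,v],p,.011);print(c.sum(),np.mean([u,v],1).round(),*rect(q[:,:2]),"mean",q.mean(0).round(4),"z",np.median(z[c]).round(4))
E
```

```text
[61 76 86] [102  74  86] [0.5055 0.1063 0.0076]
[46 54 61] [104  63  61] [0.5144 0.1979 0.0062]
[37 46 54] [104  80  54] [0.5242 0.289  0.0064]
[50 62 73] [104  80  73] [0.5335 0.379  0.0067]
[112 106  99] [ 16  30 112] [0.569  0.0827 0.0143]
[165 175 161] [ 51  20 175] [ 4.25e-01 -5.75e-02 -3.00e-04]
3265 [340. 138.] [537.1 375.4] [169.4  48.6] -6.5 mean [0.5334 0.3757 0.011 ] z 0.0065
486 [215. 123.] [492.3 185.6] [39.9 34.8] -6.4 mean [0.4894 0.1842 0.011 ] z 0.0066
1158 [170. 140.] [507.4 110. ] [73.3 50.5] 83.4 mean [0.5068 0.1101 0.011 ] z 0.0065
```

```bash
python3 - <<'E'
from h import *
for f in("tray1","scene0","side0","wrist0"):
    im,d,p=load(f"pics/{f}.npz");P=pts(im,d,p);x,y,z=np.moveaxis(P,2,0)
    I=im.astype(float);val=I.max(2)
    print(f)
    for (x0,x1,y0,y1) in((.36,.40,.2,.35),(.36,.4,-.05,.0),(.40,.42,.05,.40),(.66,.70,.0,.05),(.66,.7,.1,.4),(.42,.5,-.2,-.12),(.55,.75,-.25,-.2)):
        m=(x>x0)&(x<x1)&(y>y0)&(y<y1)&(d>0);print("  bench",(x0,y0),m.sum(),np.percentile(z[m],[20,50,80]).round(4) if m.sum()>20 else "")
    b=(I[...,2]>1.15*I[...,0])&(d>.25)&(x>.40)&(x<.66)&(y>.05)&(y<.45)&(abs(z)<.03)
    b=cv2.morphologyEx(b.astype(np.uint8),cv2.MORPH_OPEN,np.ones((2,2)))
    for c in comps(b,60):
        v,u=np.nonzero(c);o=[]
        for h in(.0065,.011):
            q=toplane(np.c_[u,v],p,h);o+=[*rect(q[:,:2]),q[:,:2].mean(0).round(4)]
        print(c.sum(),np.mean([u,v],1).round(),*o,"z",np.median(z[c]).round(4))
E
```

```text
tray1
  bench (0.36, 0.2) 2894 [-0.0011 -0.0003  0.0005]
  bench (0.36, -0.05) 608 [-0.0033 -0.0018 -0.0004]
  bench (0.4, 0.05) 3149 [-0.0005  0.0132  0.0189]
  bench (0.66, 0.0) 631 [-0.0135 -0.0014 -0.0003]
  bench (0.66, 0.1) 3530 [-0.0013 -0.0006  0.0002]
  bench (0.42, -0.2) 1545 [-0.0012 -0.0005  0.0003]
  bench (0.55, -0.25) 1867 [-0.0014 -0.0007  0.0001]
3391 [341. 137.] [536.2 378.6] [178.2  50.1] -6.1 [0.5338 0.3784] [535.4 377.4] [176.5  49.7] -6.1 [0.5331 0.3773] z 0.0066
2158 [284. 139.] [527.  288.9] [122.1  76.1] -5.9 [0.5263 0.2885] [526.3 288.5] [121.   75.4] -5.9 [0.5255 0.2882] z 0.0066
2458 [227. 138.] [516.4 198.1] [93.5 66. ] -6.3 [0.5156 0.199 ] [515.7 198.6] [92.6 65.4] -6.3 [0.515  0.1995] z 0.0066
1300 [171. 140.] [508.1 109.4] [75.7 54.2] 83.4 [0.5076 0.1097] [507.5 110.6] [75.  53.7] 83.4 [0.507 0.111] z 0.0066
scene0
  bench (0.36, 0.2) 798 [-0.1547  0.0005  0.0021]
  bench (0.36, -0.05) 411 [-0.0234 -0.0054  0.0002]
  bench (0.4, 0.05) 1168 [-0.1863  0.0021  0.017 ]
  bench (0.66, 0.0) 137 [0.0008 0.0019 0.0033]
  bench (0.66, 0.1) 625 [0.0008 0.002  0.
[... 1295 characters left out ...]
 0.009
112 [201. 197.] [510.3 115.6] [53.9 47.3] -14.5 [0.5115 0.1153] [509.  107.1] [53.5 46.9] -14.5 [0.5101 0.1069] z 0.0084
wrist0
  bench (0.36, 0.2) 0 
  bench (0.36, -0.05) 735 [-0.003  -0.0014  0.0001]
  bench (0.4, 0.05) 2159 [0.014  0.0152 0.0191]
  bench (0.66, 0.0) 7920 [0.302  0.3105 0.3154]
  bench (0.66, 0.1) 2504 [-0.0011 -0.0004  0.0003]
  bench (0.42, -0.2) 2150 [-0.0008 -0.0002  0.0004]
  bench (0.55, -0.25) 4012 [-0.0009 -0.0003  0.0004]
562 [111.   3.] [511.7 166.8] [92.2  8.9] -2.2 [0.5199 0.1677] [513.7 165.7] [91.1  8.8] -2.2 [0.5218 0.1666] z 0.0069
2758 [103.  61.] [504.4 108.2] [77.7 54. ] 84.0 [0.5047 0.1089] [506.5 107.8] [76.7 53.3] 84.0 [0.5068 0.1085] z 0.0068
```

All views put the pocket floor about 7 mm above the bench and the foam top about 15 mm. With z=7 mm the wrist and scene centres agree to 1 mm; with the text's 11 mm they don't. I will use the measured heights. Now to the boiler.

Call:
{"fn": "servo_tool", "kwargs": {"series": [[[0, -1, 0, 1], [0, -1, 0, 1], [0, -1, 0, 1], [0, -1, 0, 1], [0, -1, 0, 1]]]}}

```text
time_s: 2.82
ee_pos: [0.4983, -0.0076, 0.3615]
tool_rot: [[-0.804, 0.594, 0.0], [0.594, 0.804, -0.001], [-0.001, -0.001, -1.0]]
ft_force: [0.6, 1.3, 0.6]
width: 0.0853
finger_force: 0.0
```

Call:
{"fn": "servo_tool", "kwargs": {"series": [[[-0.59, -0.81, 0, 1], [-0.59, -0.81, 0, 1], [-0.59, -0.81, 0, 1], [-0.59, -0.81, 0, 1], [-0.59, -0.81, 0, 1]]]}}

```text
time_s: 3.45
ee_pos: [0.4992, -0.257, 0.3604]
tool_rot: [[-0.402, 0.916, -0.001], [0.916, 0.402, -0.0], [0.0, -0.001, -1.0]]
ft_force: [0.4, 0.7, -0.2]
width: 0.0854
finger_force: 0.0
```

Call:
{"fn": "servo_tool", "kwargs": {"series": [[[-0.26, -0.11, 0.44, 1], [-0.26, -0.11, 0.44, 1], [-0.26, -0.11, 0.44, 1], [-0.26, -0.11, 0.44, 1]]]}}

```text
time_s: 3.95
ee_pos: [0.5007, -0.3229, 0.2499]
tool_rot: [[0.102, 0.995, -0.002], [0.995, -0.102, 0.002], [0.002, -0.002, -1.0]]
ft_force: [0.5, 0.1, 0.2]
width: 0.0851
finger_force: 0.0
```

Call:
{"fn": "servo_tool", "kwargs": {"series": [[[0, 0, 0, 0.35], [0, 0, 0, 0.35], [0, 0, 0, 0.35], [0, 0, 0, 0.35]]]}}

```text
time_s: 4.45
ee_pos: [0.5009, -0.3244, 0.2519]
tool_rot: [[0.281, 0.96, 0.001], [0.96, -0.281, -0.0], [-0.0, 0.001, -1.0]]
ft_force: [0.2, 0.4, 0.9]
width: 0.0854
finger_force: 0.0
```

```bash
cat >> h.py <<'E'
def objs(im,d,p,zlo=.005,zhi=.06,vmax=110,amin=150,box=(.35,.9,-.45,.05)):
    P=pts(im,d,p);x,y,z=np.moveaxis(P,2,0)
    m=(d>0)&(z>zlo)&(z<zhi)&(x>box[0])&(x<box[1])&(y>box[2])&(y<box[3])&(im.max(2)<vmax)
    for c in comps(m,amin):
        v,u=np.nonzero(c);zt=np.percentile(z[c],90);k=c&(z>zt-.004)
        print(c.sum(),np.mean([u,v],1).round(),"all",*rect(P[c][:,:2]),"top",*rect(P[k][:,:2]),"z",zt.round(4),"mean",(P[k].mean(0)*1000).round(1))
E
python3 - <<'E'
from rig import env
from h import *
s=env.read_state();print(rnd(s))
im,d,p=shot(env,"boil1");objs(im,d,p)
E
```

```text
(4.45, array([ 0.5009, -0.3244,  0.2519]), np.float64(73.7), 0.0854, array([0.2, 0.4, 0.9]))
340 [497.  49.] all [ 791.8 -277.7] [53.2 25.7] -8.8 top [ 791.8 -277.9] [53.3 25.3] -8.6 z 0.025 mean [ 799.7 -281.    23.8]
4721 [253. 122.] all [ 508.6 -287. ] [167.2  40.4] 73.1 top [ 508.4 -287. ] [167.2  26.4] 73.0 z 0.0358 mean [ 508.8 -286.7   34.8]
406 [361.  89.] all [ 643.6 -286.4] [111.5   3.9] -68.4 top [ 643.5 -286.1] [110.6   3.9] -68.4 z 0.0152 mean [ 642.4 -284.4   14. ]
351 [347.  98.] all [ 625.9 -293.5] [111.4   3.8] -68.3 top [ 625.9 -293.5] [111.4   3.8] -68.3 z 0.0153 mean [ 624.6 -290.8   14.2]
591 [437. 184.] all [ 717.  -427.6] [54.7 24.4] 40.2 top [ 716.3 -428.5] [52.5 23.8] 40.2 z 0.0187 mean [ 714.8 -426.9   17.7]
152 [468. 185.] all [ 751.4 -437.6] [24.9 16.3] -85.6 top [ 751.4 -437.6] [24.9 16.3] -85.6 z 0.019 mean [ 753.4 -437.6   18.1]
```

View pics/boil1.png

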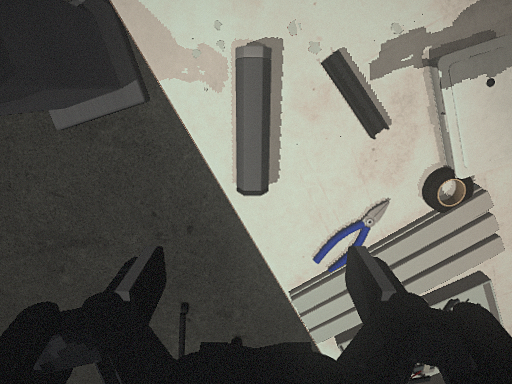

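The boiler is at (253,122), 167×40 mm, top 36 mm; the channel, open side up, is at (354,94), centre (635,-290) mm. I grasp the boiler.

Call:
{"fn": "servo_tool", "kwargs": {"series": [[[0.15, -0.01, 0.3, 0.02], [0.15, -0.01, 0.6, 0.02], [0.15, -0.01, 0.8, 0.02], [0.15, -0.01, 0.9, 0.02], [0.15, -0.01, 0.98, 0.02], [0.15, -0.01, 0.984, 0.02], [0.15, -0.01, 0.984, 0.02], [0.15, -0.01, 0.984, 0.02]]]}}

```text
time_s: 5.5
ee_pos: [0.5106, -0.2893, 0.0077]
tool_rot: [[0.294, 0.956, 0.004], [0.956, -0.294, -0.002], [-0.001, 0.004, -1.0]]
ft_force: [-0.1, -0.2, -0.3]
width: 0.0855
finger_force: 0.0
```

Call:
{"fn": "servo_tool", "kwargs": {"series": [[[0, 0, 0, 0], [0, 0, 0, 0], [0, 0, 0, 0], [0, 0, 0, 0], [0, 0, 0, 0], [0, 0, 0, 0], [0, 0, 0, 0], [0, 0, 0, 0]]], "grip": 0.7, "squeeze": 40}}

```text
time_s: 6.5
ee_pos: [0.509, -0.2883, 0.0059]
tool_rot: [[0.294, 0.956, 0.0], [0.956, -0.294, -0.0], [-0.0, 0.001, -1.0]]
ft_force: [-2.0, 0.9, 6.0]
width: 0.0389
finger_force: 40.2
```

Call:
{"fn": "servo_tool", "kwargs": {"series": [[[0, 0, -0.2, 0], [0, 0, -0.45, 0], [0, 0, -0.7, 0], [0.2, -0.06, -0.8, -0.2], [0.45, -0.14, -0.8, -0.5], [0.7, -0.21, -0.8, -0.8], [0.92, -0.28, -0.8, -1], [0.92, -0.28, -0.8, -1], [0.92, -0.28, -0.8, -1]]]}}

```text
time_s: 7.62
ee_pos: [0.5091, -0.0475, 0.2048]
tool_rot: [[-0.224, 0.975, -0.001], [0.975, 0.224, -0.0], [-0.0, -0.001, -1.0]]
ft_force: [-0.3, 0.2, -1.0]
width: 0.0387
finger_force: 41.0
```

Call:
{"fn": "servo_tool", "kwargs": {"series": [[[0.23, 0.06, 0, -0.3], [0.46, 0.13, 0, -0.6], [0.7, 0.19, 0, -0.9], [0.93, 0.25, 0, -1], [0.93, 0.25, 0, -1], [0.93, 0.25, 0, -1]]]}}

```text
time_s: 8.38
ee_pos: [0.5188, 0.1914, 0.2047]
tool_rot: [[-0.68, 0.734, -0.001], [0.734, 0.68, -0.001], [-0.0, -0.002, -1.0]]
ft_force: [0.4, 0.1, -1.4]
width: 0.0387
finger_force: 41.0
```

Call:
{"fn": "servo_tool", "kwargs": {"series": [[[0.15, 0.18, 0, -0.3], [0.33, 0.37, 0, -0.6], [0.5, 0.56, 0, -0.9], [0.5, 0.56, 0, -1], [0.5, 0.56, 0, -1], [0.5, 0.56, 0, -1]]]}}

```text
time_s: 9.12
ee_pos: [0.5367, 0.3775, 0.2051]
tool_rot: [[-0.955, 0.298, -0.0], [0.298, 0.955, -0.001], [0.0, -0.001, -1.0]]
ft_force: [-0.1, -0.4, 0.1]
width: 0.0385
finger_force: 41.1
```

Call:
{"fn": "servo_tool", "kwargs": {"series": [[[0, 0, 0, -0.3], [0, 0, 0, -0.36], [0, 0, 0, -0.36], [0, 0, 0, -0.36]]]}}

```text
time_s: 9.62
ee_pos: [0.5361, 0.3794, 0.2054]
tool_rot: [[-0.994, 0.112, 0.0], [0.112, 0.994, 0.0], [-0.0, 0.0, -1.0]]
ft_force: [0.4, 0.1, -0.4]
width: 0.0385
finger_force: 41.1
```

```bash
python3 - <<'E'
from rig import env
from h import *
s=env.read_state();print(rnd(s),s['finger_force'])
print(plan(s,(.5365+.0011,.3785,.06),173.8))
im,d,p=shot(env,"hold1")
E
```

```text
(9.625, array([0.5361, 0.3794, 0.2054]), np.float64(173.6), 0.0385, array([ 0.4,  0.1, -0.4])) 41.08690436929464
(array([-0.006, -0.003,  0.582]), np.float64(-0.007))
```

View pics/hold1.png

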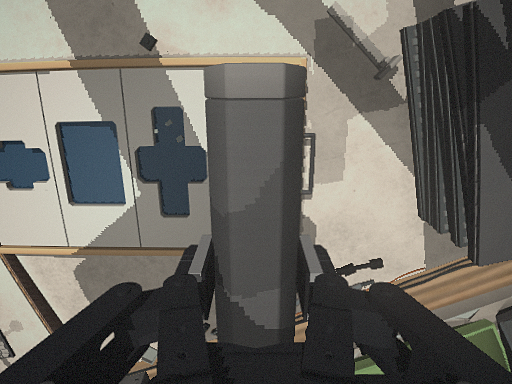

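The boiler hangs straight in the grip (columns 205-305), and the other pockets are in view. Lowering.

Call:
{"fn": "servo_tool", "kwargs": {"series": [[[-0.006, -0.003, 0.2, 0], [-0.006, -0.003, 0.4, 0], [-0.006, -0.003, 0.55, 0], [-0.006, -0.003, 0.65, 0], [-0.006, -0.003, 0.7, 0], [-0.006, -0.003, 0.7, 0], [-0.006, -0.003, 0.7, 0]]]}}

```text
time_s: 10.55
ee_pos: [0.5385, 0.3797, 0.0319]
tool_rot: [[-0.994, 0.11, 0.002], [0.11, 0.994, 0.001], [-0.002, 0.002, -1.0]]
ft_force: [0.0, 0.7, -1.0]
width: 0.0382
finger_force: 41.1
```

Call:
{"fn": "servo_tool", "kwargs": {"series": [[[0, 0, 0.02, 0], [0, 0, 0.035, 0], [0, 0, 0.05, 0], [0, 0, 0.06, 0], [0, 0, 0.06, 0]]]}}

```text
time_s: 11.18
ee_pos: [0.5371, 0.3787, 0.0149]
tool_rot: [[-0.994, 0.11, -0.001], [0.11, 0.994, -0.0], [0.001, -0.0, -1.0]]
ft_force: [-0.0, 0.1, -1.1]
width: 0.0385
finger_force: 41.1
```

```bash
python3 - <<'E'
from rig import env
from h import *
s=env.read_state();print(rnd(s),s['finger_force'],plan(s,(.5376,.3785,.014),173.8))
im,d,p=shot(env,"low1");P=pts(im,d,p)
for v in(70,110,150,200,230): print(v,P[v,255].round(4))
E
```

```text
(11.175, array([0.5371, 0.3787, 0.0149]), np.float64(173.7), 0.0385, array([-0. ,  0.1, -1.1])) 41.085988730192184 (array([-0.002, -0.001,  0.003]), np.float64(-0.003))
70 [0.4531 0.3869 0.0439]
110 [0.4663 0.3854 0.0444]
150 [0.4805 0.3839 0.0439]
200 [0.4995 0.3817 0.0442]
230 [0.5124 0.3803 0.0432]
```

View pics/low1.png

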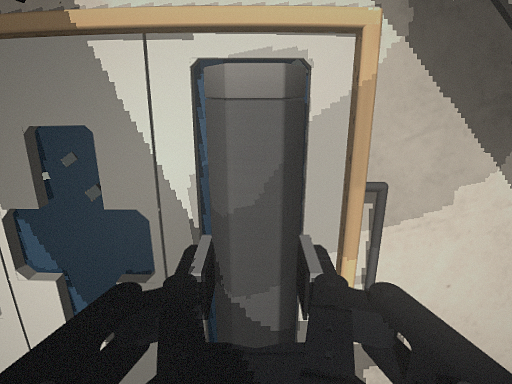

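The boiler sits in its pocket opening (pocket columns 193-309, boiler 205-305), about 1.5 mm too far right. I shift it, lower it the last bit and release.

Call:
{"fn": "servo_tool", "kwargs": {"series": [[[-0.002, -0.006, 0.0, 0], [-0.002, -0.006, 0.004, 0], [-0.002, -0.006, 0.008, 0], [-0.002, -0.006, 0.008, 0], [-0.002, -0.006, 0.008, 0]]]}}

```text
time_s: 11.85
ee_pos: [0.5379, 0.3774, 0.0137]
tool_rot: [[-0.994, 0.11, 0.0], [0.11, 0.994, 0.0], [-0.0, 0.0, -1.0]]
ft_force: [-0.7, -1.0, 2.4]
width: 0.0386
finger_force: 43.6
```

Call:
{"fn": "servo_tool", "kwargs": {"series": [[[0, 0, 0, 0], [0, 0, 0, 0], [0, 0, 0, 0], [0, 0, 0, 0]]], "grip": 0.3}}

```text
time_s: 12.35
ee_pos: [0.5377, 0.3774, 0.0132]
tool_rot: [[-0.994, 0.11, -0.0], [0.11, 0.994, -0.0], [0.0, -0.0, -1.0]]
ft_force: [0.3, 0.1, 0.5]
width: 0.0602
finger_force: 0.0
```

Call:
{"fn": "servo_tool", "kwargs": {"series": [[[0, 0, -0.1, 0], [0, 0, -0.3, 0], [0, 0, -0.5, 0], [0, 0, -0.5, 0], [0, 0, -0.5, 0]]], "grip": 0}}

```text
time_s: 12.98
ee_pos: [0.5375, 0.3772, 0.1382]
tool_rot: [[-0.994, 0.11, -0.0], [0.11, 0.994, 0.0], [0.0, -0.0, -1.0]]
ft_force: [-0.1, -0.2, -0.2]
width: 0.0853
finger_force: 0.0
```

```bash
python3 - <<'E'
from rig import env
from h import *
s=env.read_state();print(rnd(s))
im,d,p=shot(env,"rel1");P=pts(im,d,p)
objs(im,d,p,zlo=.024,box=(.4,.66,.3,.46),vmax=256)
c=np.array([.629,-.0995]);print(plan(s,(.629,-.0995,.2),199.5))
E
```

```text
(12.975, array([0.5375, 0.3772, 0.1382]), np.float64(173.7), 0.0853, array([-0.1, -0.2, -0.2]))
9426 [256. 174.] all [535.  376.9] [168.1  40.5] -6.1 top [535. 377.] [168.1  25.6] -5.8 z 0.0426 mean [526.3 377.8  41.8]
(array([-0.573, -1.855, -0.247]), np.float64(-0.86))
```

Boiler is flat on the pocket floor (top at 42.6 mm, centre (535,377) mm). Now the case.

Call:
{"fn": "servo_tool", "kwargs": {"series": [[[-0.1, -0.2, -0.24, -0.2], [-0.19, -0.45, -0.24, -0.5], [-0.29, -0.7, -0.24, -0.86], [-0.384, -0.924, -0.24, -0.86], [-0.384, -0.924, -0.24, -0.86], [-0.384, -0.924, -0.24, -0.86]]]}}

```text
time_s: 13.78
ee_pos: [0.6069, 0.135, 0.1958]
tool_rot: [[-0.944, -0.331, -0.004], [-0.331, 0.944, -0.001], [0.004, 0.001, -1.0]]
ft_force: [-0.3, -0.1, -0.7]
width: 0.0852
finger_force: 0.0
```

Call:
{"fn": "servo_tool", "kwargs": {"series": [[[0.01, -0.25, 0, 0], [0.02, -0.5, 0, 0], [0.03, -0.75, 0, 0], [0.034, -0.921, 0, 0], [0.034, -0.921, 0, 0], [0.034, -0.921, 0, 0]]]}}

```text
time_s: 14.52
ee_pos: [0.6759, -0.0811, 0.1968]
tool_rot: [[-0.942, -0.334, -0.003], [-0.334, 0.942, 0.001], [0.002, 0.002, -1.0]]
ft_force: [0.4, 0.2, 0.2]
width: 0.0854
finger_force: 0.0
```

```bash
python3 - <<'E'
from rig import env
from h import *
s=env.read_state();print(rnd(s))
im,d,p=shot(env,"case1")
objs(im,d,p,box=(.4,.72,-.2,.05))
print(plan(s,(.629,-.0995,.006),199.3))
E
```

```text
(14.525, array([ 0.6759, -0.0811,  0.1968]), np.float64(-160.5), 0.0854, array([0.4, 0.2, 0.2]))
431 [435.  46.] all [499.1  44. ] [69.  11.7] 0.0 top [499.1  44. ] [69.  11.7] 0.0 z 0.0148 mean [501.4  44.2  13.6]
4354 [254. 116.] all [628.2 -99.5] [83.  55.9] 19.6 top [628.3 -99.4] [74.  46.7] 19.6 z 0.0307 mean [627.1 -99.9  29.7]
373 [403. 122.] all [578.3  46.5] [60.3  5.8] -1.4 top [580.1  46.6] [55.9  2. ] -6.1 z 0.0187 mean [580.   46.6  17.5]
(array([ 0.2  , -0.008,  0.763]), np.float64(0.008))
```

Call:
{"fn": "servo_tool", "kwargs": {"series": [[[0.1, -0.008, 0.2, 0], [0.203, -0.008, 0.4, 0], [0.203, -0.008, 0.6, 0], [0.203, -0.008, 0.72, 0], [0.203, -0.008, 0.763, 0], [0.203, -0.008, 0.763, 0], [0.203, -0.008, 0.763, 0], [0.203, -0.008, 0.763, 0]]]}}

```text
time_s: 15.58
ee_pos: [0.631, -0.1016, 0.0095]
tool_rot: [[-0.943, -0.334, 0.003], [-0.334, 0.943, -0.001], [-0.003, -0.002, -1.0]]
ft_force: [0.0, 0.1, -0.2]
width: 0.0857
finger_force: 0.0
```

Call:
{"fn": "servo_tool", "kwargs": {"series": [[[0, 0, 0, 0], [0, 0, 0, 0], [0, 0, 0, 0], [0, 0, 0, 0], [0, 0, 0, 0], [0, 0, 0, 0]]], "grip": 0.6, "squeeze": 35}}

```text
time_s: 16.32
ee_pos: [0.63, -0.1017, 0.0083]
tool_rot: [[-0.943, -0.334, 0.001], [-0.334, 0.943, -0.0], [-0.001, -0.001, -1.0]]
ft_force: [-1.4, 0.8, 5.9]
width: 0.0553
finger_force: 38.6
```

Call:
{"fn": "servo_tool", "kwargs": {"series": [[[0, 0, -0.2, 0], [0, 0, -0.4, 0], [0, 0, -0.6, 0], [0, 0, -0.76, 0], [0, 0, -0.76, 0], [0, 0, -0.76, 0]]]}}

```text
time_s: 17.08
ee_pos: [0.6285, -0.1013, 0.196]
tool_rot: [[-0.943, -0.334, -0.002], [-0.334, 0.943, 0.0], [0.002, 0.001, -1.0]]
ft_force: [1.2, -0.2, -1.5]
width: 0.0551
finger_force: 38.0
```

```bash
python3 - <<'E'
from rig import env
from h import *
s=env.read_state();print(rnd(s),s['finger_force'],plan(s,(.5169,.1989,.196),173.8))
E
```

```text
(17.075, array([ 0.6285, -0.1013,  0.196 ]), np.float64(-160.5), 0.0551, array([ 1.2, -0.2, -1.5])) 38.034934401512146 (array([2.000e-02, 1.281e+00, 1.000e-03]), np.float64(0.857))
```

Call:
{"fn": "servo_tool", "kwargs": {"series": [[[0.01, 0.25, 0, 0.2], [0.01, 0.5, 0, 0.5], [0.016, 0.75, 0, 0.85], [0.016, 1.0, 0, 0.857], [0.016, 1.0, 0, 0.857], [0.016, 1.0, 0, 0.857]]]}}

```text
time_s: 17.82
ee_pos: [0.5411, 0.1327, 0.1955]
tool_rot: [[-0.994, 0.107, -0.003], [0.107, 0.994, -0.001], [0.003, -0.002, -1.0]]
ft_force: [0.6, -0.7, -0.7]
width: 0.0554
finger_force: 38.1
```

Call:
{"fn": "servo_tool", "kwargs": {"series": [[[0.06, 0.15, 0, 0], [0.118, 0.254, 0, 0], [0.118, 0.254, 0.2, 0], [0.118, 0.254, 0.4, 0], [0.118, 0.254, 0.55, 0], [0.118, 0.254, 0.6, 0], [0.118, 0.254, 0.6, 0], [0.118, 0.254, 0.6, 0]]]}}

```text
time_s: 18.82
ee_pos: [0.5217, 0.1992, 0.0493]
tool_rot: [[-0.994, 0.109, 0.003], [0.109, 0.994, 0.001], [-0.003, 0.001, -1.0]]
ft_force: [-0.1, -0.5, -0.7]
width: 0.0557
finger_force: 38.0
```

```bash
python3 - <<'E'
from rig import env
from h import *
s=env.read_state();print(rnd(s),s['finger_force'],plan(s,(.5179,.1988,.0165),173.8))
im,d,p=shot(env,"low2");P=pts(im,d,p)
for v in(150,180,200,230): print(v,P[v,255].round(4))
E
```

```text
(18.825, array([0.5217, 0.1992, 0.0493]), np.float64(173.7), 0.0557, array([-0.1, -0.5, -0.7])) 38.033865094184875 (array([ 0.015, -0.003,  0.131]), np.float64(-0.002))
150 [0.4783 0.2028 0.0063]
180 [0.4831 0.2023 0.0541]
200 [0.4868 0.2019 0.0707]
230 [0.5    0.2004 0.0709]
```

View pics/low2.png

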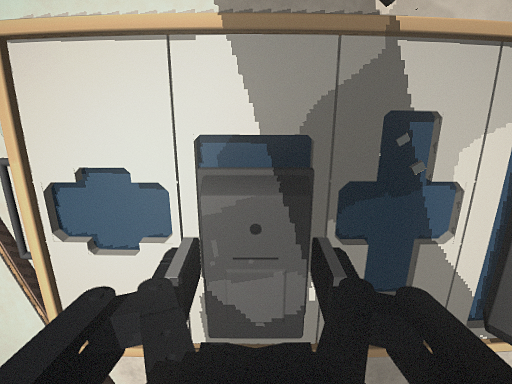

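The case hangs over its pocket, pocket's near edge at row 135, case from row 168, columns 196-312. I check the held offset before lowering.

```bash
python3 - <<'E'
from h import *
im,d,p=load("pics/low2.npz")
P=pts(im,d,p)
for u in(215,235,275,295):
    c=P[140:200,u]; i=np.nonzero(c[:,2]>.035)[0][0]; print(u,140+i,c[i].round(4),c[i+1].round(4))
m=(P[...,2]>.035)&(P[...,2]<.09)
for v in(200,215):
    u=np.nonzero(m[v,180:330])[0]+180;print(v,u[0],u[-1],P[v,u[0]].round(4),P[v,u[-1]].round(4))
E
```

```text
215 167 [0.4779 0.1832 0.042 ] [0.4776 0.1836 0.0452]
235 167 [0.479  0.1929 0.0418] [0.4789 0.1931 0.0442]
275 167 [0.4811 0.2123 0.0419] [0.4809 0.2122 0.0448]
295 167 [0.4819 0.222  0.0427] [0.4819 0.2217 0.0446]
200 199 312 [0.4925 0.1736 0.0463] [0.498  0.2285 0.0476]
215 200 311 [0.4999 0.1731 0.0475] [0.5061 0.2277 0.0471]
```

Call:
{"fn": "servo_tool", "kwargs": {"series": [[[0.015, -0.003, 0.03, 0], [0.015, -0.003, 0.05, 0], [0.015, -0.003, 0.05, 0], [0.015, -0.003, 0.05, 0]]]}}

```text
time_s: 19.38
ee_pos: [0.5159, 0.1989, 0.035]
tool_rot: [[-0.994, 0.108, 0.0], [0.108, 0.994, 0.0], [-0.0, 0.0, -1.0]]
ft_force: [-0.6, -0.4, -1.1]
width: 0.0553
finger_force: 38.0
```

Call:
{"fn": "servo_tool", "kwargs": {"series": [[[-0.003, 0, 0.03, 0], [-0.003, 0, 0.05, 0], [-0.003, 0, 0.065, 0], [-0.003, 0, 0.074, 0], [-0.003, 0, 0.078, 0], [-0.003, 0, 0.078, 0]]]}}

```text
time_s: 20.12
ee_pos: [0.5168, 0.1988, 0.0156]
tool_rot: [[-0.994, 0.108, 0.0], [0.108, 0.994, 0.0], [-0.0, 0.0, -1.0]]
ft_force: [0.9, 0.1, -1.0]
width: 0.055
finger_force: 38.1
```

Call:
{"fn": "servo_tool", "kwargs": {"series": [[[0, 0, 0, 0], [0, 0, 0, 0], [0, 0, 0, 0], [0, 0, 0, 0]]], "grip": 0.1}}

```text
time_s: 20.62
ee_pos: [0.5167, 0.1988, 0.0156]
tool_rot: [[-0.994, 0.108, 0.0], [0.108, 0.994, 0.0], [-0.0, 0.0, -1.0]]
ft_force: [-0.1, 0.3, 0.1]
width: 0.077
finger_force: 0.0
```

Call:
{"fn": "servo_tool", "kwargs": {"series": [[[0, 0, -0.1, 0], [0, 0, -0.3, 0], [0, 0, -0.5, 0], [0, 0, -0.6, 0], [0, 0, -0.6, 0], [0, 0, -0.6, 0]]], "grip": 0}}

```text
time_s: 21.38
ee_pos: [0.5158, 0.1985, 0.1642]
tool_rot: [[-0.994, 0.108, -0.002], [0.108, 0.994, -0.001], [0.002, -0.001, -1.0]]
ft_force: [-0.7, -0.2, -0.5]
width: 0.0856
finger_force: 0.0
```

```bash
python3 - <<'E'
from rig import env
from h import *
s=env.read_state();print(rnd(s))
im,d,p=shot(env,"rel2")
objs(im,d,p,zlo=.023,box=(.4,.64,.1,.45),vmax=256)
E
```

```text
(21.375, array([0.5158, 0.1985, 0.1642]), np.float64(173.8), 0.0856, array([-0.7, -0.2, -0.5]))
7640 [447. 171.] all [534.6 371.9] [169.   32.5] -5.8 top [535.  375.4] [169.   25.8] -6.0 z 0.0425 mean [527.1 375.4  41.6]
4299 [256. 178.] all [515.9 198.1] [75.8 48.5] -6.3 top [516.5 198. ] [74.7 46.5] -6.2 z 0.0377 mean [514.9 198.2  36.7]
```

Case flat in its pocket (top at 37.7 mm). Now the channel.

Call:
{"fn": "servo_tool", "kwargs": {"series": [[[-0.06, -0.24, 0, 0.3], [-0.11, -0.48, 0, 0.6], [-0.17, -0.71, 0, 0.9], [-0.223, -0.941, 0, 1], [-0.223, -0.941, 0, 1], [-0.223, -0.941, 0, 1]]]}}

```text
time_s: 22.18
ee_pos: [0.5455, -0.041, 0.1637]
tool_rot: [[-0.806, 0.591, -0.003], [0.591, 0.806, 0.001], [0.003, -0.001, -1.0]]
ft_force: [-0.6, 1.2, 0.3]
width: 0.0849
finger_force: 0.0
```

Call:
{"fn": "servo_tool", "kwargs": {"series": [[[-0.22, -0.15, 0, 0.3], [-0.44, -0.3, 0, 0.6], [-0.66, -0.45, 0, 0.9], [-0.874, -0.592, 0, 1], [-0.874, -0.592, 0, 1], [-0.874, -0.592, 0, 1], [-0.874, -0.592, 0, 1]]]}}

```text
time_s: 23.05
ee_pos: [0.6352, -0.287, 0.1649]
tool_rot: [[-0.405, 0.914, -0.001], [0.914, 0.405, 0.001], [0.002, -0.001, -1.0]]
ft_force: [-0.2, 0.8, 0.4]
width: 0.0855
finger_force: 0.0
```

```bash
python3 - <<'E'
from rig import env
from h import *
s=env.read_state();print(rnd(s),plan(s,(.6347,-.290,.003),111.7))
E
```

```text
(23.05, array([ 0.6352, -0.287 ,  0.1649]), np.float64(113.9), 0.0855, array([-0.2,  0.8,  0.4])) (array([-0.011, -0.006,  0.647]), np.float64(0.074))
```

Call:
{"fn": "servo_tool", "kwargs": {"series": [[[-0.01, -0.006, 0.2, 0.074], [-0.01, -0.006, 0.4, 0.074], [-0.01, -0.006, 0.55, 0.074], [-0.01, -0.006, 0.62, 0.074], [-0.01, -0.006, 0.647, 0.074], [-0.01, -0.006, 0.647, 0.074], [-0.01, -0.006, 0.647, 0.074], [-0.01, -0.006, 0.647, 0.074]]]}}

```text
time_s: 24.05
ee_pos: [0.6362, -0.2932, 0.0055]
tool_rot: [[-0.368, 0.93, 0.002], [0.93, 0.368, -0.001], [-0.002, 0.002, -1.0]]
ft_force: [0.0, -0.6, -0.6]
width: 0.0857
finger_force: 0.0
```

Call:
{"fn": "servo_tool", "kwargs": {"series": [[[0, 0, 0, 0], [0, 0, 0, 0], [0, 0, 0, 0], [0, 0, 0, 0], [0, 0, 0, 0], [0, 0, 0, 0], [0, 0, 0, 0], [0, 0, 0, 0]]], "grip": 0.9, "squeeze": 30}}

```text
time_s: 25.05
ee_pos: [0.6353, -0.2926, 0.0038]
tool_rot: [[-0.368, 0.93, 0.0], [0.93, 0.368, -0.0], [-0.0, 0.0, -1.0]]
ft_force: [0.3, -0.7, 0.3]
width: 0.021
finger_force: 30.5
```

```bash
python3 - <<'E'
from rig import env
from h import *
s=env.read_state();print(rnd(s),s['finger_force'],plan(s,(.635,-.29,.16),111.7))
E
```

```text
(25.05, array([ 0.6353, -0.2926,  0.0038]), np.float64(111.6), 0.021, array([ 0.3, -0.7,  0.3])) 30.470949411392212 (array([ 0.01 ,  0.003, -0.625]), np.float64(-0.004))
```

Call:
{"fn": "servo_tool", "kwargs": {"series": [[[0, 0, -0.2, 0], [0, 0, -0.4, 0], [0, 0, -0.62, 0], [0.24, 0.06, -0.64, -0.3], [0.47, 0.12, -0.64, -0.6], [0.7, 0.18, -0.64, -0.9], [0.937, 0.242, -0.64, -1], [0.937, 0.242, -0.64, -1], [0.937, 0.242, -0.64, -1]]]}}

```text
time_s: 26.18
ee_pos: [0.6052, -0.0525, 0.1637]
tool_rot: [[-0.784, 0.621, -0.0], [0.621, 0.784, -0.001], [-0.0, -0.001, -1.0]]
ft_force: [-0.5, -0.8, -0.0]
width: 0.021
finger_force: 30.3
```

Call:
{"fn": "servo_tool", "kwargs": {"series": [[[0.18, 0.16, 0, -0.3], [0.36, 0.33, 0, -0.6], [0.54, 0.49, 0, -0.9], [0.722, 0.653, 0, -1], [0.722, 0.653, 0, -1], [0.722, 0.653, 0, -1]]]}}

```text
time_s: 26.92
ee_pos: [0.566, 0.1862, 0.1636]
tool_rot: [[-0.989, 0.148, -0.0], [0.148, 0.989, -0.001], [-0.0, -0.001, -1.0]]
ft_force: [-0.1, -0.6, -0.5]
width: 0.0212
finger_force: 30.3
```

```bash
python3 - <<'E'
from rig import env
from h import *
s=env.read_state();print(rnd(s),s['finger_force'],plan(s,(.5293,.2884,.045),173.8))
E
```

```text
(26.925, array([0.566 , 0.1862, 0.1636]), np.float64(171.5), 0.0212, array([-0.1, -0.6, -0.5])) 30.329516530036926 (array([0.206, 0.383, 0.474]), np.float64(-0.077))
```

Call:
{"fn": "servo_tool", "kwargs": {"series": [[[0.1, 0.2, 0, -0.07], [0.206, 0.383, 0.05, -0.077], [0.206, 0.383, 0.2, -0.077], [0.206, 0.383, 0.35, -0.077], [0.206, 0.383, 0.45, -0.077], [0.206, 0.383, 0.474, -0.077], [0.206, 0.383, 0.474, -0.077], [0.206, 0.383, 0.474, -0.077]]]}}

```text
time_s: 27.92
ee_pos: [0.5301, 0.2898, 0.0469]
tool_rot: [[-0.994, 0.108, 0.003], [0.108, 0.994, 0.001], [-0.002, 0.001, -1.0]]
ft_force: [0.5, -0.4, -0.4]
width: 0.021
finger_force: 30.3
```

```bash
python3 - <<'E'
from rig import env
from h import *
s=env.read_state();print(rnd(s),s['finger_force'],plan(s,(.5293,.2884,.011),173.8))
im,d,p=shot(env,"low3");P=pts(im,d,p);m=(P[...,2]>.04)&(P[...,2]<.09)&(im.max(2)<90)
for v in(150,175,190,210):
    u=np.nonzero(m[v,215:300])[0]+215
    if len(u): print(v,u[0],u[-1],P[v,u[0]].round(4),P[v,u[-1]].round(4))
c=np.nonzero(m[:250,244:268]);print("end rows",c[0].min(),P[c[0].min()+1,244+c[1][c[0].argmin()]].round(4))
E
```

```text
(27.925, array([0.5301, 0.2898, 0.0469]), np.float64(173.8), 0.021, array([ 0.5, -0.4, -0.4])) 30.332220196723938 (array([ 0.003, -0.006,  0.144]), np.float64(0.0))
150 230 281 [0.4756 0.2839 0.0576] [0.4779 0.3053 0.0577]
175 231 280 [0.4867 0.2829 0.0571] [0.4887 0.304  0.0581]
190 231 280 [0.4935 0.2819 0.0568] [0.4957 0.3034 0.0574]
210 232 279 [0.5027 0.2812 0.0576] [0.5052 0.3022 0.0569]
end rows 133 [0.4712 0.29   0.045 ]
```

View pics/low3.png

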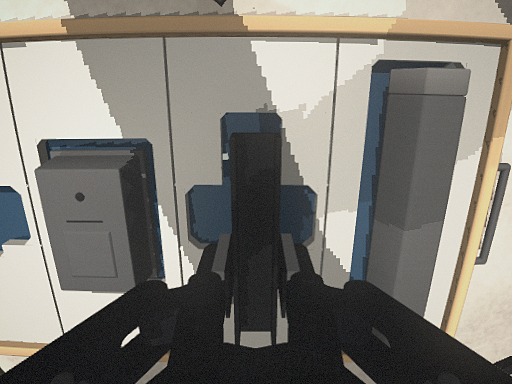

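The channel hangs over its slot (channel columns 230-281, slot 220-281 seen below it), in line. The case and boiler lie in their pockets. Lowering.

Call:
{"fn": "servo_tool", "kwargs": {"series": [[[0.002, -0.004, 0.03, 0], [0.002, -0.004, 0.06, 0], [0.002, -0.004, 0.09, 0], [0.002, -0.004, 0.115, 0], [0.002, -0.004, 0.13, 0], [0.002, -0.004, 0.14, 0], [0.002, -0.004, 0.142, 0], [0.002, -0.004, 0.142, 0]]]}}

```text
time_s: 28.98
ee_pos: [0.5278, 0.289, 0.0108]
tool_rot: [[-0.994, 0.107, -0.0], [0.107, 0.994, -0.0], [0.0, -0.0, -1.0]]
ft_force: [-3.4, -1.5, 6.1]
width: 0.0213
finger_force: 31.1
```

Call:
{"fn": "servo_tool", "kwargs": {"series": [[[0, 0, 0, 0], [0, 0, 0, 0], [0, 0, 0, 0], [0, 0, 0, 0]]], "grip": 0.57}}

```text
time_s: 29.48
ee_pos: [0.5278, 0.2889, 0.0096]
tool_rot: [[-0.994, 0.107, -0.0], [0.107, 0.994, -0.0], [0.0, -0.0, -1.0]]
ft_force: [0.4, -0.9, -0.4]
width: 0.0367
finger_force: 0.0
```

Call:
{"fn": "servo_tool", "kwargs": {"series": [[[0, 0, -0.06, 0], [0, 0, -0.2, 0], [0, 0, -0.4, 0], [0, 0, -0.6, 0], [0, 0, -0.6, 0], [0, 0, -0.6, 0]]]}}

```text
time_s: 30.22
ee_pos: [0.5279, 0.2889, 0.1606]
tool_rot: [[-0.994, 0.107, 0.001], [0.107, 0.994, 0.0], [-0.001, 0.001, -1.0]]
ft_force: [0.7, -0.9, -0.3]
width: 0.0367
finger_force: 0.0
```

```bash
python3 - <<'E'
from rig import env
from h import *
s=env.read_state();print(rnd(s))
im,d,p=shot(env,"rel3")
objs(im,d,p,zlo=.0175,box=(.44,.61,.25,.33),vmax=80,amin=80)
# motor view pose: 0.06 behind it along tool x at yaw 147
t=np.radians(147);c=np.array([.4954,-.0880]);q=c-.05*np.array([np.cos(t),np.sin(t)]);print(q,plan(s,(*q,.17),147))
E
```

```text
(30.225, array([0.5279, 0.2889, 0.1606]), np.float64(173.9), 0.0367, array([ 0.7, -0.9, -0.3]))
327 [245. 169.] all [523.5 278.9] [112.    2.5] -6.2 top [523.5 278.9] [112.    2.5] -6.2 z 0.0223 mean [519.8 279.4  21.4]
321 [266. 168.] all [525.4 298.3] [111.6   2.6] -6.2 top [525.4 298.3] [111.6   2.6] -6.2 z 0.0224 mean [520.6 298.8  21.5]
[ 0.53733353 -0.11523195] (array([-0.21 , -1.603, -0.038]), np.float64(0.896))
```

Channel flat in its slot (top 22.3 mm). Now the motor.

Call:
{"fn": "servo_tool", "kwargs": {"series": [[[-0.03, -0.25, -0.04, 0.3], [-0.06, -0.5, -0.04, 0.6], [-0.1, -0.75, -0.04, 0.896], [-0.13, -1, -0.04, 0.896], [-0.13, -1, -0.04, 0.896], [-0.13, -1, -0.04, 0.896]]], "grip": 0}}

```text
time_s: 31.02
ee_pos: [0.5325, 0.0368, 0.1683]
tool_rot: [[-0.838, 0.546, -0.003], [0.546, 0.838, 0.001], [0.003, -0.001, -1.0]]
ft_force: [-0.2, 0.5, 0.1]
width: 0.0853
finger_force: 0.0
```

Call:
{"fn": "servo_tool", "kwargs": {"series": [[[-0.15, -0.22, 0, 0], [-0.3, -0.44, 0, 0], [-0.344, -0.502, 0, 0], [-0.344, -0.502, 0, 0], [-0.344, -0.502, 0, 0], [-0.344, -0.502, 0, 0]]]}}

```text
time_s: 31.78
ee_pos: [0.5373, -0.1134, 0.1695]
tool_rot: [[-0.84, 0.543, -0.001], [0.543, 0.84, 0.001], [0.001, 0.0, -1.0]]
ft_force: [-0.2, -0.4, 0.4]
width: 0.0857
finger_force: 0.0
```

```bash
python3 - <<'E'
from rig import env
from h import *
s=env.read_state();print(rnd(s))
im,d,p=shot(env,"mot1");objs(im,d,p,zlo=.002,box=(.42,.57,-.15,-.03),vmax=130)
P=pts(im,d,p);x,y,z=np.moveaxis(P,2,0)
r=(abs(x-.495)<.04)&(abs(y+.088)<.04)
for a,b in((.002,.0065),(.010,.0135),(.0145,.0168),(.0172,.022)):
    m=r&(z>a)&(z<b)&(im.max(2)<130);print(a,m.sum(),*rect(P[m][:,:2]),P[m].mean(0).round(4))
I=im.astype(int);m=r&(I[...,0]>1.6*I[...,1])&(I[...,0]>50);print("red",m.sum(),*rect(P[m][:,:2]),np.percentile(z[m],[10,50,90]).round(4))
v,u=np.nonzero(r&(z>.003));c=im[v.min()-10:v.max()+10,u.min()-15:u.max()+15,::-1];cv2.imwrite("pics/motc.png",cv2.resize(c,None,fx=4,fy=4,interpolation=cv2.INTER_CUBIC));print(u.min(),v.min(),c.shape)
E
```

```text
(31.775, array([ 0.5373, -0.1134,  0.1695]), np.float64(147.1), 0.0857, array([-0.2, -0.4,  0.4]))
1104 [254. 121.] all [495.6 -88.9] [46.1 22. ] -33.5 top [494.5 -87.9] [36.3 19.5] -32.4 z 0.0175 mean [487.9 -85.3  16.4]
0.002 516 [502.8 -86.9] [81.1 33.2] -33.5 [ 0.4964 -0.089   0.0036]
0.01 152 [495.7 -87.8] [38.5 18.3] -31.9 [ 0.5064 -0.0946  0.0115]
0.0145 271 [491.7 -86.1] [28.1 19.4] -32.8 [ 0.4854 -0.0814  0.0156]
0.0172 119 [494.4 -88.8] [36.4 14.1] -38.2 [ 0.4939 -0.0947  0.0185]
red 71 [493.2 -95.3] [28.4  3.1] -35.7 [0.0177 0.0186 0.0194]
0 1 (9, 15, 3)
```

View pics/motc.png

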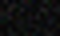

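That crop caught noise and shows nothing useful. The depth numbers are good: motor 46×22 mm at (495.6,-88.9), with the tall block toward 146.5°. Grasp point (492.3,-86.7).

Call:
{"fn": "servo_tool", "kwargs": {"series": [[[0.1, -0.008, 0.15, 0.02], [0.209, -0.008, 0.35, 0.02], [0.209, -0.008, 0.52, 0.02], [0.209, -0.008, 0.62, 0.02], [0.209, -0.008, 0.668, 0.02], [0.209, -0.008, 0.668, 0.02], [0.209, -0.008, 0.668, 0.02], [0.209, -0.008, 0.668, 0.02]]]}}

```text
time_s: 32.83
ee_pos: [0.4937, -0.0887, 0.0041]
tool_rot: [[-0.833, 0.553, 0.003], [0.553, 0.833, -0.001], [-0.003, 0.001, -1.0]]
ft_force: [0.1, 0.1, -0.5]
width: 0.0858
finger_force: 0.0
```

Call:
{"fn": "servo_tool", "kwargs": {"series": [[[0, 0, 0, 0], [0, 0, 0, 0], [0, 0, 0, 0], [0, 0, 0, 0], [0, 0, 0, 0], [0, 0, 0, 0], [0, 0, 0, 0], [0, 0, 0, 0]]], "grip": 0.9, "squeeze": 25}}

```text
time_s: 33.83
ee_pos: [0.4924, -0.0885, 0.0029]
tool_rot: [[-0.833, 0.553, -0.0], [0.553, 0.833, -0.0], [-0.0, -0.0, -1.0]]
ft_force: [-1.5, 0.2, 4.4]
width: 0.02
finger_force: 24.8
```

```bash
python3 - <<'E'
from rig import env
from h import *
s=env.read_state();print(rnd(s),s['finger_force'],plan(s,(.5071,.1091,.16),173.8))
E
```

```text
(33.825, array([ 0.4924, -0.0885,  0.0029]), np.float64(146.4), 0.02, array([-1.5,  0.2,  4.4])) 24.802455604076385 (array([ 0.388,  0.691, -0.628]), np.float64(-0.913))
```

Call:
{"fn": "servo_tool", "kwargs": {"series": [[[0, 0, -0.15, 0], [0, 0, -0.35, 0], [0, 0, -0.5, 0], [0.1, 0.17, -0.55, -0.3], [0.2, 0.35, -0.55, -0.6], [0.3, 0.52, -0.55, -0.9], [0.399, 0.685, -0.5, -0.913], [0.399, 0.685, -0.35, -0.913], [0.399, 0.685, -0.22, -0.913], [0.399, 0.685, -0.17, -0.913], [0.399, 0.685, -0.17, -0.913], [0.399, 0.685, -0.17, -0.913]]]}}

```text
time_s: 35.33
ee_pos: [0.5054, 0.1094, 0.0465]
tool_rot: [[-0.994, 0.109, 0.002], [0.109, 0.994, 0.0], [-0.002, 0.001, -1.0]]
ft_force: [-0.3, -0.1, 0.1]
width: 0.0198
finger_force: 24.5
```

```bash
python3 - <<'E'
from rig import env
from h import *
s=env.read_state();print(rnd(s),s['finger_force'],plan(s,(.5041,.1094,.0105),173.8))
im,d,p=shot(env,"low4");P=pts(im,d,p);x,y,z=np.moveaxis(P,2,0)
m=(z>.035)&(z<.075)&(im.max(2)<130)&(x<.52)&(abs(y-.109)<.0115);print(m.sum(),*rect(P[m][:,:2]),np.percentile(z[m],[2,50,98]).round(4))
E
```

```text
(35.325, array([0.5054, 0.1094, 0.0465]), np.float64(173.8), 0.0198, array([-0.3, -0.1,  0.1])) 24.520830810070038 (array([ 0.005, -0.001,  0.144]), np.float64(-0.001))
3568 [501.6 109. ] [36.6 23. ] -0.3 [0.0456 0.0577 0.072 ]
```

View pics/low4.png

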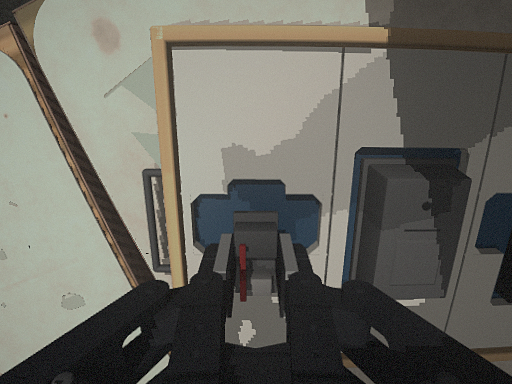

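The motor is upright in the grip (columns 233-280, red bar at 243), over its pocket (slot columns 228-285). Lowering and releasing.

Call:
{"fn": "servo_tool", "kwargs": {"series": [[[0.005, -0.001, 0.03, 0], [0.005, -0.001, 0.06, 0], [0.005, -0.001, 0.09, 0], [0.005, -0.001, 0.115, 0], [0.005, -0.001, 0.13, 0], [0.005, -0.001, 0.14, 0], [0.005, -0.001, 0.145, 0], [0.005, -0.001, 0.145, 0]]]}}

```text
time_s: 36.38
ee_pos: [0.5028, 0.1093, 0.0099]
tool_rot: [[-0.994, 0.108, -0.001], [0.108, 0.994, -0.0], [0.001, -0.0, -1.0]]
ft_force: [-3.9, -1.0, 6.2]
width: 0.0201
finger_force: 26.2
```

Call:
{"fn": "servo_tool", "kwargs": {"series": [[[0, 0, 0, 0], [0, 0, 0, 0], [0, 0, 0, 0], [0, 0, 0, 0]]], "grip": 0.57}}

```text
time_s: 36.88
ee_pos: [0.5028, 0.1093, 0.0089]
tool_rot: [[-0.994, 0.108, -0.0], [0.108, 0.994, -0.0], [0.0, -0.0, -1.0]]
ft_force: [-0.1, -1.0, -0.3]
width: 0.0365
finger_force: 0.0
```

Call:
{"fn": "servo_tool", "kwargs": {"series": [[[0, 0, -0.06, 0], [0, 0, -0.2, 0], [0, 0.2, -0.4, 0], [0, 0.4, -0.6, 0], [0, 0.5, -0.8, 0], [0, 0.5, -0.9, 0], [0, 0.5, -0.9, 0], [0, 0.5, -0.9, 0]]]}}

```text
time_s: 37.88
ee_pos: [0.5157, 0.2332, 0.2337]
tool_rot: [[-0.994, 0.108, -0.001], [0.108, 0.994, -0.0], [0.001, -0.0, -1.0]]
ft_force: [0.1, 0.3, -1.4]
width: 0.0364
finger_force: 0.0
```

```bash
python3 - <<'E'
from rig import env
from h import *
s=env.read_state();print(rnd(s))
im,d,p=shot(env,"end")
P=pts(im,d,p);x,y,z=np.moveaxis(P,2,0)
for lo in(.009,.0175): objs(im,d,p,zlo=lo,box=(.44,.62,.06,.46),vmax=120,amin=40)
m=(abs(x-.507)<.03)&(abs(y-.109)<.02)&(z<.05)
I=im.astype(int);r=m&(I[...,0]>1.5*I[...,1]);print("red z",np.median(z[r]),r.sum(),*rect(P[r][:,:2]),"block", np.percentile(z[m&(x<.5)&(x>.49)&(abs(y-.11)<.008)],[10,50,90]).round(4))
E
```

```text
(37.875, array([0.5157, 0.2332, 0.2337]), np.float64(173.8), 0.0364, array([ 0.1,  0.3, -1.4]))
425 [417. 145.] all [529.7 421.8] [179.9  12.5] -2.8 top [529.8 421.8] [179.7  11. ] -3.3 z 0.0182 mean [525.  422.2  16.4]
47 [345. 101.] all [460.3 339.3] [39.4  2. ] -6.5 top [460.3 339.3] [39.4  1.9] -6.5 z 0.0142 mean [461.6 339.6  12.5]
5055 [382. 160.] all [532.8 378.4] [173.4  46.3] -6.8 top [534.3 375.8] [166.8  26.8] -6.0 z 0.0426 mean [528.2 376.   41.7]
4863 [294. 182.] all [533.4 289.8] [182.4  95.6] -5.6 top [533.4 289.8] [182.4  95.6] -5.6 z 0.0155 mean [550.4 275.8  14.5]
6436 [235. 175.] all [529.  202.2] [186.5  78.4] -6.9 top [516.6 198.1] [74.8 46.7] -6.2 z 0.0373 mean [515.1 198.4  36.7]
213 [111. 145.] all [483.4  65.9] [85.9  3.1] -6.2 top [482.5  66.1] [84.1  2.9] -6.1 z 0.0188 mean [480.4  65.9  17.1]
1170 [304. 160.] all [524.4 288.7] [112.3  22.4] -6.1 top [524.6 288.7] [111.5  22.4] -6.1 z 0.022 mean [522.3 288.6  21.3]
44 [305. 120.] all [477.3 293.6] [13.1  7.2] 33.1 top [477.3 293.6] [13.1  7.2] 33.1 z 0.0102 mean [477.2 293.8   9.6]
271 [428. 161.] all [541.
[... 816 characters left out ...]
 21.4]
246 [313. 161.] all [525.4 298.2] [111.2   3.7] -5.3 top [525.4 298.2] [111.2   3.7] -5.3 z 0.0225 mean [523.9 298.   21.4]
2982 [226. 165.] all [515.9 198.8] [76.4 48.4] -5.5 top [516.6 198.1] [74.8 46.7] -6.2 z 0.0377 mean [515.1 198.4  36.7]
313 [148. 159.] all [504.5 108.1] [38.1 19.4] -6.6 top [503.5 108.4] [35.9 19.5] -5.5 z 0.0243 mean [495.5 109.   22.9]
281 [167. 243.] all [610.7 112.2] [78.2  7.9] 84.2 top [610.7 112.2] [78.2  7.9] 84.2 z 0.0199 mean [610.2 109.3  19. ]
65 [230. 243.] all [617.7 190.6] [31.8  4.6] 89.5 top [617.7 190.6] [31.8  4.6] 89.5 z 0.0205 mean [618.1 188.7  19.3]
red z 0.025428556723295942 68 [507.6  98.4] [33.8 10.1] -8.1 block [0.0216 0.0229 0.0254]
```

View pics/end.png

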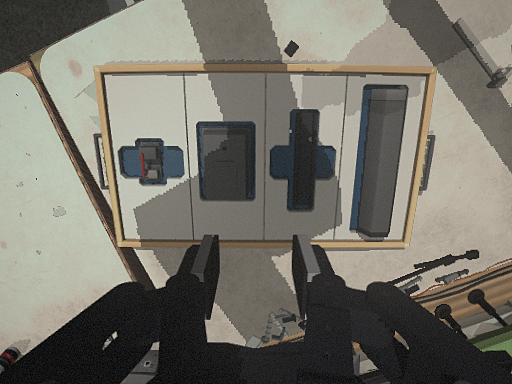

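The picture shows all four parts in their pockets: motor (150,160), case (226,160), channel (303,160), boiler (382,160). Their tops stand at 23, 37.5, 22 and 42.6 mm, so each lies on the floor. I hand the job in.

```bash
python3 -c "
from rig import env
print(env.sign_off())"
```

```text
the job is handed in; nothing more can be done
None
```

The boiler shell, relay case, channel and point motor each lie flat and right way up in their own pockets, the glue bottle and street lamp were not touched, and the job was handed in at about 38 s.

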